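Hold the tea strainer over the guest's cup

ROBOT

A 6-joint arm with a two-finger parallel gripper is mounted at the origin on the work surface. World frame = base frame: x ahead of the robot, y to its left, z up, the work surface at z = 0. Lengths are in m, angles in rad, forces in N, time in s.
With the tool pointing down it reaches from about 0.35 to 0.85 m from the base axis. Payload 8.1 kg.
Tool frame: the origin (TCP) lies between the finger pads; the fingertips stand 17 mm ahead of it and the grasp point (between the pads) lies 2 mm behind it; z points along the fingers, y is the line along which they close (so a half turn about z gives the same grasp; the last joint's range is limited). The gripper opens to 93 mm and grips with 3 to 60 N. Pads are 15 mm wide; open, the fingers measure 128 mm over their backs; the gripper's body (75 mm by 188 mm) begins 65 mm behind the grasp point.
Start: joints at [-0.085, 0.13, 1.488, -0, 1.523, -0.085], TCP at [0.6, 0, 0.236] pointing down, gripper open.
Joint ranges: [-2.96, 2.96], [-0.89, 2.26], [0.02, 2.5], [-1.34, 4.48], [0, 2.73], [-2.66, 2.66]. Speed limits (rad/s): [2.39, 2.39, 2.79, 3.14, 3.14, 3.14].

INTERFACE

Orientations are given as [roll, pitch, yaw] about the fixed x, y, z axes, in that order (R = Rz(yaw) Ry(pitch) Rx(roll)).
In Python, from plant import sensors, read_camera, workorder gives the robot as it stands. The module is installed in compiled form; this text tells all that it offers.
- The arm moves only by the tool jog_arm, never from a script. Its argument "steps" is text: rows parted by semicolons, each of 4 numbers parted by spaces: the shift along the world's x, y, z in mm, then the turn about the world's z in degrees. In form: x y z roll; .... A call has 1 to 20 rows; each row is the pose to reach, as a shift and turn from the pose commanded when the call began; what a row does not reach only later rows make up. A row lasts 1/12 s, in which the tool goes at most 41.7 mm and 7.16 degrees, less where a joint would pass 70% of its speed; a pose out of reach is approached as far as the arm can. A call with a gripper value outside its range is refused whole. "fingers" is the opening in per cent of the stroke, from 0 (shut) to 100 (fully open), set as the call begins (left out, the last holds). The fingers move at their own pace and stop on an object; "grip_force" is the grip in N (left out, the last holds). Time passes only in rows, so rows that repeat a pose let the fingers close. It gives the time, the measured TCP pose, the force, the opening and the grip force at its end, in the units of the state.
- sensors.observe(): the state, without advancing time (a new reading comes with each control period).
- read_camera(name): name is "scene" or "side" or "wrist"; returns a dict with "img" (400x640x3 uint8, red, green, blue), "K" (3x3 intrinsics, pixels), "position" and "orientation" of the camera in the world. Camera axes: x right, y down, z forward; pixel columns grow to the right and rows downward; lengths in m; the calibration is good to about 2 mm. A picture is of the moment at which its call begins. There is no depth.
- workorder.hand_in(): hands the job in; it is judged then, once.
The state is a dict: "time": time; "joints": joint angles; "qd": joint speeds; "tau": joint torques, N m; "tcp_pos": TCP position; "ee_rot": TCP orientation; "wrist_force": force on the tool from outside, world axes, zero at the start; "ft_torque": the same for the moment, N m; "width": finger opening in m; "grip_force": force on a finger pad.
Only numpy, scipy, OpenCV 4.12 (cv2) and the standard library are available. Lean on these libraries where they do the work, as an engineer would, in place of code of your own. Each camera call takes 0.05 s, during which the arm holds its last target. There are 200 camera calls.

TASK

The guest's cup is the one of the three that stands on the round saucer; the other two stand on square coasters. Pick up the tea strainer by its handle, carry it over the low bamboo screen without touching the screen, and hold it level and centred about a centimetre above the rim of the guest's cup, touching no cup, ready for tea to be poured through it. Finish while still holding it there, and leave everything else where it stands.

Things in the scene. Friction and masses are not known exactly. Their poses are not given: they have to be found in the camera images.
- strainer_grip (a point): Grip point on the loose tea strainer's straight wooden handle (level bar 74 x 12 x 14 mm high), half-way up it, 82 mm above the table at the start. x points outwards along the handle, away from the bowl; z up. The bar runs from 30 mm inside this point to 44 mm outside it. The bowl's axis lies 80 mm back along -x, its underside 60 mm below. About 70 g.
- strainer_foot (a point): Centre of the flat underside of the strainer's round steel bowl (42 mm wide at the foot, 68 mm at its rim, 22 mm high); same axes as strainer_grip. A thin stem rises from the bowl's rim to the handle. It stands upright on its rest at the start.
- rest: Fixed round grey rest, 92 mm in diameter and 10 mm high, on which the strainer stands; origin at the centre of its underside, on the tray, which lies 12 mm above the table.
- screen: Fixed low bamboo screen standing between the strainer and the cups: 280 mm long along its x, 12 mm thick along its y, 83 mm high (its top is 95 mm above the table), with two feet 50 mm wide in y. Origin at the centre of its underside.
- saucer: Fixed round dark wood saucer, 96 mm in diameter and 6 mm thick, under the guest's cup; origin at the centre of its underside.
- coaster_1: Fixed square dark wood coaster, 80 x 80 x 6 mm, under one of the other cups; origin at the centre of its underside.
- coaster_2: As coaster_1, under the remaining cup.
- cup_a: One of three identical loose celadon cups, 76 mm in diameter at the rim, 55 mm high, 110 g, upright on the saucer or a coaster; which stands on which changes. Origin at the centre of its underside, 18 mm above the table.
- cup_a_rim (a point): Centre of the mouth of cup_a, level with its rim (73 mm above the table); z up.
- cup_b: One of three identical loose celadon cups, 76 mm in diameter at the rim, 55 mm high, 110 g, upright on the saucer or a coaster; which stands on which changes. Origin at the centre of its underside, 18 mm above the table.
- cup_b_rim (a point): Centre of the mouth of cup_b, level with its rim (73 mm above the table); z up.
- cup_c: One of three identical loose celadon cups, 76 mm in diameter at the rim, 55 mm high, 110 g, upright on the saucer or a coaster; which stands on which changes. Origin at the centre of its underside, 18 mm above the table.
- cup_c_rim (a point): Centre of the mouth of cup_c, level with its rim (73 mm above the table); z up.
- tea_pet: Loose clay tea pet, a squat figure 54 mm wide and 46 mm high; a bystander on the tray. Origin at the centre of its underside.
- jar: Loose glass jar with a cork, 56 mm in diameter, 81 mm high; a bystander on the tray. Origin at the centre of its underside.
- tong: Loose bamboo tong lying flat along its x, 150 x 30 x 8 mm; a bystander on the tray. Origin at the centre of its underside.
- scoop: Loose wooden tea scoop lying flat along its x, 130 x 26 x 10 mm; a bystander on the tray. Origin at the centre of its underside.
- canister: Loose canister, 60 mm in diameter, 85 mm high; a bystander on the tray. Origin at the centre of its underside.
- waste_bowl: Loose small white bowl, 72 mm in diameter, 38 mm high; a bystander on the tray. Origin at the centre of its underside.
Things that resemble listed ones, but are neither listed nor needed, are in the scene too. Leave any pink look-alike of the cup_c alone. Leave any pink look-alike of the part that bears strainer_grip alone.

How it is judged:
On the way, in this order (a step that is already met when the one before it is completed fails the run):
1. the strainer is held by the gripper, at least 30 mm above its rest (z of strainer_foot in the frame of rest above 0.04 m and contact force between strainer and the fingers above 0.5 N), for 0.1 s.
2. the strainer's bowl passes over the screen, above its top (z of strainer_foot in the frame of screen above 0.083 m and x of strainer_foot in the frame of screen between -0.16 and 0.16 m and y of strainer_foot in the frame of screen between -0.035 and 0.035 m), for 0.02 s.
At the end, for the whole second after the job is handed in: The gripper holds the strainer still, level within 8 degrees, the underside of its bowl 3 to 20 mm above the rim of the cup that stands on the round saucer and centred on that cup within 10 mm, touching no cup (((horizontal distance between saucer and cup_a below 0.03 m and horizontal distance between strainer_foot and cup_a_rim below 0.01 m and z of strainer_foot in the frame of cup_a_rim between 0.003 and 0.02 m) or (horizontal distance between saucer and cup_b below 0.03 m and horizontal distance between strainer_foot and cup_b_rim below 0.01 m and z of strainer_foot in the frame of cup_b_rim between 0.003 and 0.02 m) or (horizontal distance between saucer and cup_c below 0.03 m and horizontal distance between strainer_foot and cup_c_rim below 0.01 m and z of strainer_foot in the frame of cup_c_rim between 0.003 and 0.02 m)) and angle between strainer_foot's own z axis and vertical below 0.14 rad and contact force between strainer and the fingers above 0.5 N and linear speed of strainer below 0.02 m/s and contact force between strainer and cup_a below 0.05 N and contact force between strainer and cup_b below 0.05 N and contact force between strainer and cup_c below 0.05 N); the arm keeps its last pose, push and grip.
It fails at once if the screen is touched (over 1 N) (contact force between screen and anything else above 1 N).
It fails at once if the strainer touches a cup (over 0.3 N) (contact force between strainer and cup_a above 0.3 N or contact force between strainer and cup_b above 0.3 N or contact force between strainer and cup_c above 0.3 N).
It fails at once if a cup is moved by more than 10 mm or tipped (distance of any of cup_a, cup_b, cup_c from where it was at the start of the episode above 0.01 m or angle between any of cup_a, cup_b, cup_c's own z axis and vertical above 0.3 rad).
It fails at once if a bystander (tea pet, glass jar, tong, scoop, canister, small bowl) is moved by more than 20 mm (distance of any of tea_pet, jar, tong, scoop, canister, waste_bowl from where it was at the start of the episode above 0.02 m).
It also fails if it takes over 48 s, if anything falls off the work surface, if the arm or the gripper's body presses on something with over 40 N, if the wrist force passes 120 N, or if a joint passes its speed limit or range.

## Working session

There is one attempt and no reset: what is moved stays moved. The work goes in short steps, Python scripts to look and compute and a tool call to move; the robot and the scene stay as the last step left them, time stands still between calls to the robot, and variables do not carry over. Pictures are saved under pics/ and viewed, at most 10 in all, crops included, and the job is handed in when it is done.

Besides the shell and the picture viewer there is one more tool, called after "Call:" as name(argument=value, ...) on one line, values as JSON. jog_arm: Moves the arm, as the interface text tells. Its arguments: {"type":"object","properties":{"steps":{"type":"string"},"fingers":{"type":"number"},"grip_force":{"type":"number"}},"required":["steps"]}

```bash
mkdir -p pics; cat > h.py <<'E'
import numpy as np, cv2
from plant import sensors, read_camera, workorder
from scipy.spatial.transform import Rotation as R
def cam(n):
    c=read_camera(n); o=np.array(c["orientation"],float)
    c["R"]=o if o.shape==(3,3) else R.from_euler("xyz",o).as_matrix() if o.size==3 else R.from_quat(o).as_matrix()
    c["p"]=np.array(c["position"]); c["K"]=np.array(c["K"]); return c
def ray(c,uv):
    d=c["R"]@np.linalg.inv(c["K"])@np.array([uv[0],uv[1],1.]); return d/np.linalg.norm(d)
def onz(c,uv,z):
    d=ray(c,uv); return c["p"]+d*(z-c["p"][2])/d[2]
def proj(c,P):
    q=c["K"]@(c["R"].T@(np.array(P)-c["p"])); return q[:2]/q[2]
def tri(c1,u1,c2,u2):
    A=np.zeros((3,3));b=np.zeros(3)
    for c,u in((c1,u1),(c2,u2)):
        d=ray(c,u);M=np.eye(3)-np.outer(d,d);A+=M;b+=M@c["p"]
    return np.linalg.solve(A,b)
E
python3 - <<'E'
from h import *
s=sensors.observe();print(s["time"],s["tcp_pos"],s["ee_rot"],s["width"])
for n in("scene","side","wrist"):
    c=cam(n);print(n,c["orientation"],c["p"],c["K"][0],c["K"][1,2]);cv2.imwrite(f"pics/{n}0.png",c["img"][:,:,::-1])
E
```

```text
0.0 [5.99472710e-01 5.00358954e-05 2.34608193e-01] [-3.13980414e+00 -1.33708604e-04  1.57080572e+00] 0.09278165939025688
scene [-2.60243983 -0.01213847  1.88591339] [1.39515258 0.25825968 1.49526431] [492.92690136   0.         315.24824898] 201.00244842881398
side [-2.25499218 -0.0088172  -2.81756995] [0.21532411 1.03163647 0.95260184] [406.37575779   0.         314.83682726] 199.8996212025575
wrist [2.84880716e+00 1.67149064e-03 4.71261326e-04] [0.59960877 0.08005191 0.38431938] [332.63508338   0.         321.09133032] 201.94651543810852
```

View pics/scene0.png

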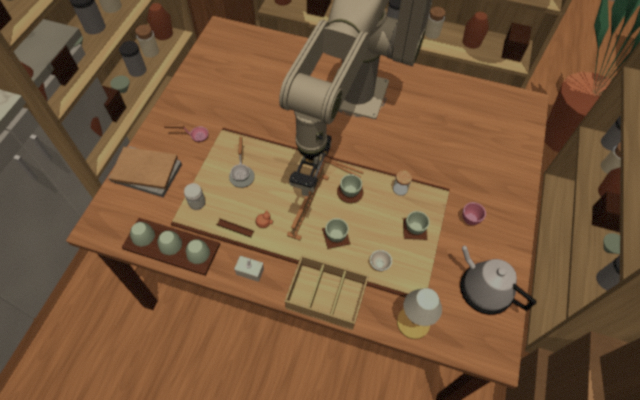

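View pics/side0.png

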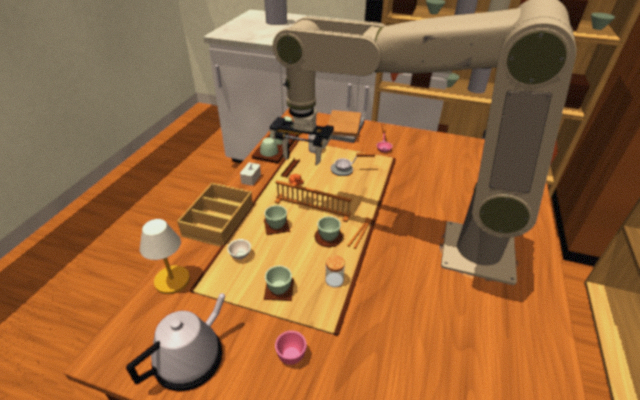

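The strainer is at about scene (241,174), with its handle running up to (240,142). The cup on the round saucer is at scene (351,186) / side (328,229). The screen lies between them. I'll enlarge both views to take pixel positions.

```bash
python3 - <<'E'
import cv2,numpy as np
a=cv2.imread("pics/scene0.png");b=cv2.imread("pics/side0.png")
def up(i,x,y,w,h,s): return cv2.resize(i[y:y+h,x:x+w],None,fx=s,fy=s,interpolation=cv2.INTER_CUBIC)
A=up(a,210,125,200,75,4);B=up(b,250,140,160,112,5)[:, :800]
B=cv2.resize(B,(400,280));B2=up(b,310,140,80,56,5)
cv2.imwrite("pics/c1.png",np.vstack([A,np.hstack([B,B2])]))
E
```

```text
(no output)
```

View pics/c1.png

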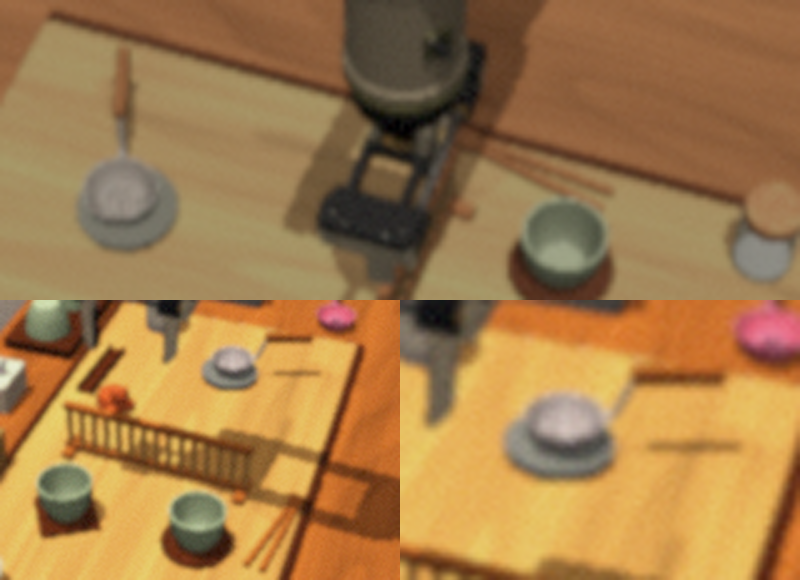

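Crop shows strainer handle ends at scene (240.8,137)/(240.2,154.5) and side (374.4,155.8)/(356.6,155.8). Bowl rim is at scene (240.3,172.5), side (343.6,162.4). Guest cup rim is at scene (351.3,183), side (329.2,222). Screen top ends are at side (277.2,182) and (350,200.8).

```bash
python3 - <<'E'
from h import *
S=cam("scene");D=cam("side");np.set_printoptions(precision=4,suppress=True)
for n,a,b,z in(("far",(240.8,137),(374.4,155.8),.085),("near",(240.2,154.5),(356.6,155.8),.085),("bowl",(240.3,172.5),(343.6,162.4),.044),("rim",(351.3,183),(329.2,222),.073)):
    print(n,tri(S,a,D,b),onz(S,a,z)[:2],onz(D,b,z)[:2])
print("screen",onz(D,(277.2,182),.095),onz(D,(350,200.8),.095))
print("feet",onz(D,(277,180+140+0-140+0),.012)) 
# others (side view, base level)
for n,u,z in(("pet",(295,184),.012),("jar",(334,284),.012),("cup2",(276,228),.018),("canister_scene",None,0)):
    if u: print(n,onz(D,u,z)[:2])
for n,u in(("can",(195,207)),("pet",(263,225)),("jar",(401,190)),("gaurd",(303,183)),("pink",(200,134))): print(n,onz(S,u,.02)[:2])
E
```

```text
far [ 0.4144 -0.3263  0.0787] [ 0.4169 -0.325 ] [ 0.4138 -0.314 ]
near [ 0.4828 -0.3017  0.0765] [ 0.4898 -0.2972] [ 0.4795 -0.2909]
bowl [ 0.5316 -0.2863  0.0424] [ 0.5364 -0.2827] [ 0.5294 -0.2893]
rim [0.4724 0.1048 0.0763] [0.4728 0.1062] [0.472  0.0981]
screen [ 0.7    -0.0186  0.095 ] [ 0.4307 -0.0016  0.095 ]
feet [ 0.7527 -0.132   0.012 ]
pet [ 0.6775 -0.1309]
jar [0.3979 0.286 ]
cup2 [0.6478 0.1267]
can [ 0.7048 -0.3844]
pet [ 0.6964 -0.1367]
jar [0.4109 0.2759]
gaurd [ 0.4931 -0.0629]
pink [ 0.4077 -0.5034]
```

Call:
jog_arm(steps="-36 -78 0 -18; -72 -157 0 -35; -108 -235 0 -53; -143 -313 0 -70; -143 -313 0 -70; -143 -313 0 -70; -143 -313 0 -70; -143 -313 0 -70; -143 -313 0 -70; -143 -313 0 -70; -143 -313 0 -70; -143 -313 0 -70; -143 -313 0 -70; -143 -313 0 -70; -143 -313 0 -70", fingers=100)

```text
time: 1.5
tcp_pos: [0.4574, -0.3123, 0.2356]
ee_rot: [-3.142, 0.0, 0.352]
wrist_force: [0.5, 0.7, 0.3]
width: 0.0931
grip_force: 0.0
```

```bash
python3 - <<'E'
from h import *
c=cam("wrist");cv2.imwrite("pics/w1.png",c["img"][:,:,::-1]);s=sensors.observe();print(s["time"],s["tcp_pos"],s["ee_rot"])
print([proj(c,p) for p in((.457,-.313,.089),(.532,-.286,.044))])
E
```

```text
1.55 [ 0.45733145 -0.31238131  0.23564175] [-3.14153162e+00 -6.01580338e-07  3.51379765e-01]
[array([321.04635252, 193.09208741]), array([321.64959302, 102.78229168])]
```

View pics/w1.png

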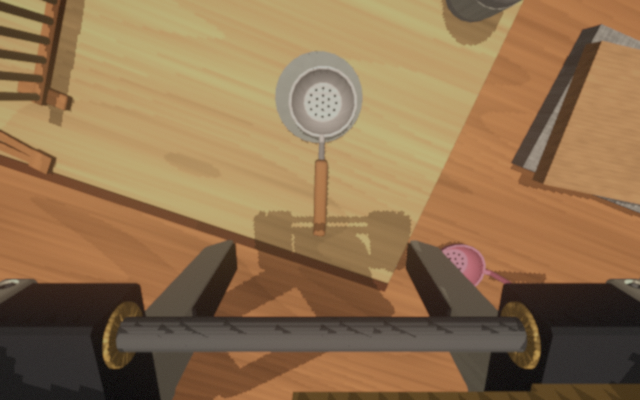

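The strainer sits almost exactly as predicted: handle from (321.5,160) to (320,235), bowl rim centre at about (323,103). The pink look-alike at (465,262) lies beyond the right finger.

```bash
python3 - <<'E'
from h import *
c=cam("wrist");i=c["img"].astype(int)
roi=np.zeros(i.shape[:2],bool);roi[156:240,306:336]=1
hsv=cv2.cvtColor(c["img"],cv2.COLOR_RGB2HSV)
m=roi&(i[...,0]-i[...,2]>55)&(i[...,0]<185)&(i[...,1]<105)
y,x=np.nonzero(m);print(m.sum(),x.min(),x.max(),y.min(),y.max())
for r in(165,180,195,210,225):
    q=x[y==r];print(r,q.min() if len(q) else 0,q.max() if len(q) else 0)
a=onz(c,(321.3,160),.089);b=onz(c,(320,235),.089);w=onz(c,(323,103.5),.044)
print(a,b,np.linalg.norm(a-b),w,np.degrees(np.arctan2(*(a-b)[1::-1])))
# pink & tip
print(onz(c,(465,265),.05))
E
```

```text
257 311 326 160 239
165 0 0
180 0 0
195 325 325
210 325 325
225 314 325
[ 0.48590352 -0.30269543  0.089     ] [ 0.41750575 -0.3264921   0.089     ] 0.07241916963315241 [ 0.5318058  -0.28759282  0.044     ] 19.183598301713875
[ 0.42426165 -0.4962389   0.05      ]
```

The measurement agrees with the known sizes: handle 72 mm (should be 74), heading about 19°. Next I lower straight down and grip.

Call:
jog_arm(steps="0 0 -30 -1; 0 0 -60 -1; 0 0 -90 -1; 0 0 -110 -1; 0 0 -130 -1; 0 0 -145 -1; 0 0 -155 -1; 0 0 -155 -1; 0 0 -155 -1; 0 0 -155 -1")

```text
time: 2.43
tcp_pos: [0.4578, -0.3134, 0.0819]
ee_rot: [3.14, -0.001, 0.332]
wrist_force: [-0.0, -0.5, 0.4]
width: 0.093
grip_force: 0.0
```

Call:
jog_arm(steps="0 0 0 0; 0 0 0 0; 0 0 0 0; 0 0 0 0; 0 0 0 0; 0 0 0 0; 0 0 0 0; 0 0 0 0; 0 0 0 0; 0 0 0 0; 0 0 0 0; 0 0 0 0; 0 0 0 0; 0 0 0 0", fingers=0, grip_force=45)

```text
time: 3.6
tcp_pos: [0.457, -0.313, 0.0806]
ee_rot: [-3.142, -0.0, 0.332]
wrist_force: [0.4, 0.0, -0.5]
width: 0.0115
grip_force: 45.0
```

Call:
jog_arm(steps="0 0 5 0; 0 0 12 0; 0 0 22 0; 0 0 35 0; 0 0 50 0; 0 0 65 0; 0 0 80 0; 0 0 95 0; 0 0 110 0; 0 0 120 0; 0 0 120 0; 0 0 120 0; 0 0 120 0")

```text
time: 4.68
tcp_pos: [0.4567, -0.3127, 0.2]
ee_rot: [-3.141, 0.0, 0.332]
wrist_force: [0.4, 0.7, -0.9]
width: 0.0117
grip_force: 45.0
```

```bash
python3 - <<'E'
from h import *
c=cam("wrist");d=cam("side");s=sensors.observe();print(s["time"],s["tcp_pos"],s["width"],s["grip_force"])
A=c["img"][20:320,120:520];B=cv2.resize(d["img"][90:240,260:400],None,fx=2.5,fy=2.5)[:300]
cv2.imwrite("pics/l1.png",np.hstack([A,B])[:,:,::-1])
np.save("pics/w2.npy",c["img"])
E
```

```text
4.7833 [ 0.45646762 -0.31250989  0.19939333] 0.01189315271620884 44.99017059803009
```

View pics/l1.png

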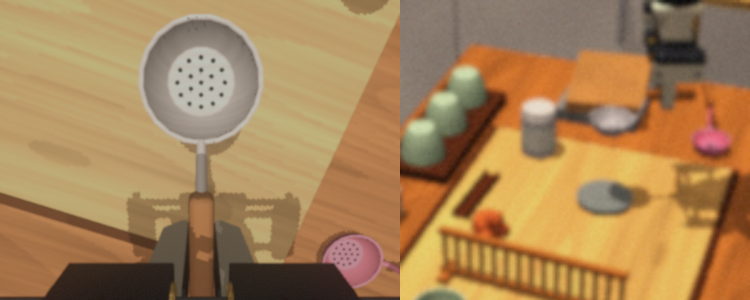

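The strainer is held and clear of its rest. The bowl rim centre is at wrist pixel (321,98), the floor centre at (321,100). I'll check level and the offset from bowl to TCP.

```bash
python3 - <<'E'
from h import *
c=cam("wrist");s=sensors.observe();t=np.array(s["tcp_pos"]);zr=t[2]+.002-.038
w=onz(c,(321,98.5),zr);f=w.copy();f[2]-=.021
print("bowl-tcp",w-t,np.linalg.norm((w-t)[:2]),"level floor px",proj(c,f))
u=np.array([np.cos(.332),np.sin(.332),0]);v=np.array([-u[1],u[0],0])
print("rim px",[proj(c,w+.034*k) for k in(u,-u,v,-v)])
T=np.array([.4724,.1048]);b=w[:2]
print("shift to cup (mm)",(T-b)*1e3)
E
```

```text
bowl-tcp [ 0.07757135  0.02620256 -0.036     ] 0.08187727769427272 level floor px [321.1109773   98.74877688]
rim px [array([320.9997029 ,  27.69088454]), array([321.00026571, 161.82853742]), array([257.18812419,  98.49624938]), array([384.8786627 ,  98.50375454])]
shift to cup (mm) [-61.64404306 391.14183419]
```

Call:
jog_arm(steps="-1 6 0 0; -2 16 2 0; -5 32 5 0; -8 54 10 0; -12 80 10 0; -16 106 10 0; -20 132 10 0; -24 158 10 0; -28 184 10 0; -32 210 10 0; -36 236 10 0; -40 262 10 0; -44 288 10 0; -48 314 10 0; -52 340 10 0; -55 362 10 0; -57 378 10 0; -58 387 10 0; -59 391 10 0; -59 392 10 0")

```text
time: 6.5
tcp_pos: [0.3976, 0.0795, 0.2106]
ee_rot: [3.142, 0.0, 0.333]
wrist_force: [-0.2, -0.1, -1.0]
width: 0.0113
grip_force: 45.0
```

Call:
jog_arm(steps="0 0 0 0; 0 0 0 0; 0 0 0 0; 0 0 0 0")

```text
time: 6.83
tcp_pos: [0.3981, 0.0784, 0.2106]
ee_rot: [3.142, 0.0, 0.33]
wrist_force: [-0.6, 0.3, -0.3]
width: 0.0115
grip_force: 45.0
```

```bash
python3 - <<'E'
from h import *
c=cam("wrist");d=cam("side");e=cam("scene");s=sensors.observe();print(s["time"],s["tcp_pos"],s["ee_rot"],s["width"],s["grip_force"])
A=c["img"][0:300,120:520];B=cv2.resize(d["img"][150:250,262:395],None,fx=3,fy=3)
C=cv2.resize(e["img"][120:220,280:413],None,fx=3,fy=3)
o=np.hstack([B,C])
cv2.imwrite("pics/o1.png",np.vstack([np.pad(A,((0,0),(0,o.shape[1]-400),(0,0))),o])[:,:,::-1])
E
```

```text
6.9833 [0.3980721  0.07865465 0.21061411] [-3.14158892e+00  9.85871014e-05  3.30882859e-01] 0.011501513228313878 44.99031186103821
```

View pics/o1.png

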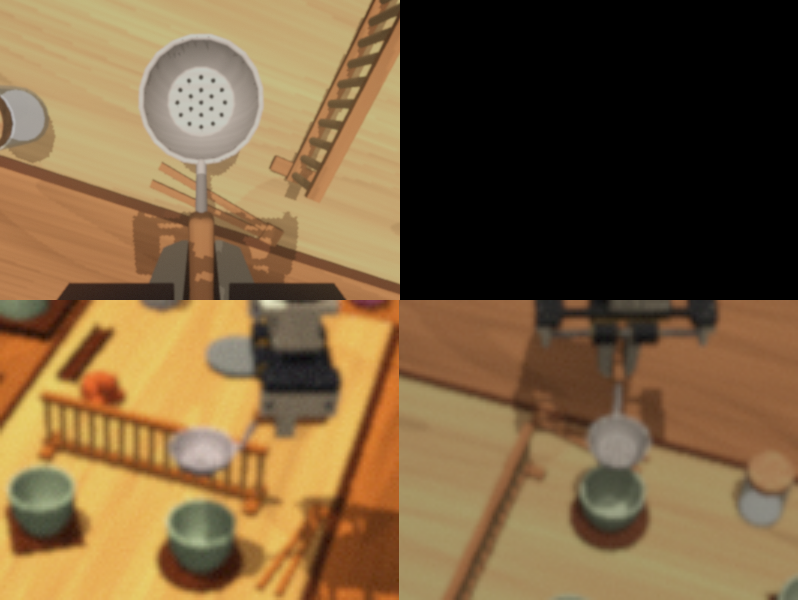

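The screen is crossed and the bowl hangs over the guest cup, hiding it from the wrist camera. In side, the bowl is at about (329.3,199) and the cup rim at (329.3,223). In scene, the bowl is at (353.3,166.7) and the cup rim at (350.8,182). I'll measure both with masks in the two fixed views.

```bash
cat > m.py <<'E'
from h import *
def cup(img,box):
    x0,y0,x1,y1=box;h=cv2.cvtColor(img,cv2.COLOR_RGB2HSV)[y0:y1,x0:x1]
    m=((h[...,0]>45)&(h[...,0]<95)&(h[...,1]>30)).astype(np.uint8)
    n,l,st,_=cv2.connectedComponentsWithStats(m);k=1+np.argmax(st[1:,4]);m=l==k
    w=[(np.ptp(np.nonzero(r)[0])+1 if r.any() else 0) for r in m];top=np.nonzero(w)[0][0]
    b=np.nonzero(np.array(w)>=max(w)-0)[0];cx=np.mean([np.nonzero(m[r])[0][[0,-1]].mean() for r in b])
    return (x0+cx,y0+b.mean()),max(w),y0+top,st[k,4]
E
python3 - <<'E'
from m import *
S=cam("scene");D=cam("side");np.set_printoptions(precision=4,suppress=True)
a=cv2.imread("pics/scene0.png")[:,:,::-1].copy();b=cv2.imread("pics/side0.png")[:,:,::-1].copy()
ca=cup(a,(330,165,375,205));cb=cup(b,(305,205,355,250));print(ca,cb)
print("cup",tri(S,ca[0],D,cb[0]),onz(S,ca[0],.073),onz(D,cb[0],.073))
t=np.array(sensors.observe()["tcp_pos"])
bs,bd=(353.3,166.7),(329.3,199)
B=tri(S,bs,D,bd);print("bowl rim",B,B-t,onz(S,bs,t[2]-.036),onz(D,bd,t[2]-.036))
P=t+np.array([.08*np.cos(.331),.08*np.sin(.331),-.036]);print("pred",P,proj(S,P),proj(D,P))
# direct: shift matching each view's offset of bowl vs cup
E
```

```text
Traceback (most recent call last):
  File "m.py", line 5, in cup
    n,l,st,_=cv2.connectedComponentsWithStats(m);k=1+np.argmax(st[1:,4]);m=l==k
                                                     ~~~~~~~~~^^^^^^^^^^
ValueError: attempt to get argmax of an empty sequence
```

```bash
sed -i 's/h=cv2.*/h=img[y0:y1,x0:x1].astype(int)/; s/m=((h.*/m=(h[...,1]-h[...,0]>4).astype(np.uint8)/' m.py
python3 - <<'E'
from m import *
S=cam("scene");D=cam("side");np.set_printoptions(precision=4,suppress=True)
a=cv2.imread("pics/scene0.png")[:,:,::-1].copy();b=cv2.imread("pics/side0.png")[:,:,::-1].copy()
ca=cup(a,(330,165,375,205));cb=cup(b,(305,205,355,250));print(ca,cb)
print("cup",tri(S,ca[0],D,cb[0]),onz(S,ca[0],.073),onz(D,cb[0],.073))
t=np.array(sensors.observe()["tcp_pos"])
bs,bd=(353.3,166.7),(329.3,199)
B=tri(S,bs,D,bd);print("bowl rim",B,B-t,onz(S,bs,t[2]-.036),onz(D,bd,t[2]-.036))
P=t+np.array([.08*np.cos(.331),.08*np.sin(.331),-.036]);print("pred",P,proj(S,P),proj(D,P))
for q in((.4724,.1048,.073),):
    for C,n in((S,"S"),(D,"D")): print(n,[proj(C,np.array(q)+d) for d in((0,0,0),(.038,0,0),(-.038,0,0),(0,.038,0),(0,-.038,0))])
E
```

```text
((np.float64(348.5), np.float64(185.66666666666666)), np.int64(14), np.int64(177), np.int32(116)) ((np.float64(328.5), np.float64(225.5)), np.int64(20), np.int64(218), np.int32(322))
cup [0.4746 0.0977 0.0559] [0.4863 0.1001 0.073 ] [0.4693 0.1146 0.073 ]
bowl rim [0.4734 0.1052 0.1726] [ 0.0754  0.0262 -0.038 ] [0.4756 0.1059 0.1746] [0.4724 0.1067 0.1746]
pred [0.4737 0.1049 0.1746] [353.1741 166.1514] [329.062  198.5784]
S [array([350.9266, 182.7999]), array([347.8642, 191.6832]), array([353.9222, 174.11  ]), array([361.5767, 185.7505]), array([340.3474, 179.869 ])]
D [array([328.471 , 223.3032]), array([317.1986, 220.6901]), array([339.9036, 225.9534]), array([324.9074, 231.0624]), array([331.8846, 215.8709])]
```

```bash
cat > m2.py <<'E'
from h import *
def cupmask(img,box):
    x0,y0,x1,y1=box;i=cv2.resize(img[y0:y1,x0:x1],None,fx=4,fy=4,interpolation=cv2.INTER_CUBIC).astype(int)
    m=(1.0*i[...,1]/np.maximum(i[...,0],1)>.95).astype(np.uint8)
    n,l,st,_=cv2.connectedComponentsWithStats(m);k=1+np.argmax(st[1:,4])
    c,_=cv2.findContours((l==k).astype(np.uint8),0,1);P=max(c,key=cv2.contourArea)[:,0]
    return (P+.5)/4-.5+[x0,y0]
def ext(P): return [P[:,0].min(),P[:,0].max(),P[:,1].min(),P[:,1].max()]
E
python3 - <<'E'
from m2 import *
np.set_printoptions(precision=1,suppress=True)
S=cam("scene");D=cam("side")
a=cv2.imread("pics/scene0.png")[:,:,::-1].copy();b=cv2.imread("pics/side0.png")[:,:,::-1].copy()
th=np.linspace(0,2*np.pi,180)[:,None]
for n,C,im,bx in(("S",S,a,(330,165,375,205)),("D",D,b,(305,205,355,250))):
    P=cupmask(im,bx);print(n,np.array(ext(P)))
    def model(q):
        rim=np.hstack([q[0]+.038*np.cos(th),q[1]+.038*np.sin(th),0*th+.073])
        return np.array(ext(np.array([proj(C,p) for p in rim])))
    print(model((.4724,.1048)),model((.4684,.1048)),model((.4724,.1088)))
E
```

```text
S [340.1 361.1 173.9 195.9]
[339.9 362.  173.6 192.2] [340.2 362.3 172.7 191.2] [341.  363.1 173.9 192.5]
D [317.6 339.4 216.6 239.6]
[316.6 340.4 215.4 231.5] [317.8 341.6 215.7 231.8] [316.2 340.  216.2 232.4]
```

The cup rim centre is confirmed at (0.472, 0.105) in both views, and the bowl is within about 1 mm of it. Its foot is about 79 mm above the rim, so I lower 68 mm.

Call:
jog_arm(steps="0 0 -6 0; -1 0 -14 0; -1 0 -24 0; -1 0 -34 0; -1 0 -44 0; -1 0 -52 0; -1 0 -58 0; -1 0 -62 0; -1 0 -65 0; -1 0 -67 0; -1 0 -68 0; -1 0 -68 0; -1 0 -68 0; -1 0 -68 0; -1 0 -68 0; -1 0 -68 0")

```text
time: 8.62
tcp_pos: [0.3972, 0.079, 0.1429]
ee_rot: [3.142, -0.0, 0.332]
wrist_force: [0.2, 0.1, -0.7]
width: 0.012
grip_force: 45.0
```

```bash
python3 - <<'E'
from h import *
d=cam("side");e=cam("scene");s=sensors.observe();print(s["time"],s["tcp_pos"],s["ee_rot"],s["grip_force"],s["wrist_force"])
B=cv2.resize(d["img"][180:260,290:370],None,fx=5,fy=5,interpolation=2);C=cv2.resize(e["img"][140:220,310:390],None,fx=5,fy=5,interpolation=2)
cv2.imwrite("pics/f1.png",np.hstack([B,C])[:,:,::-1])
t=np.array(s["tcp_pos"]);P=t+np.array([.08*np.cos(.331),.08*np.sin(.331),-.036])
print(P,proj(d,P),proj(e,P))
E
```

```text
8.7167 [0.39707842 0.07902016 0.14274012] [ 3.14153821e+00 -1.99903311e-04  3.31583170e-01] 44.99024569988251 [-0.35093284 -0.03692756 -0.20912535]
[0.47273584 0.10501927 0.10674012] [328.67038566 215.40779556] [351.70213705 177.46005341]
```

View pics/f1.png

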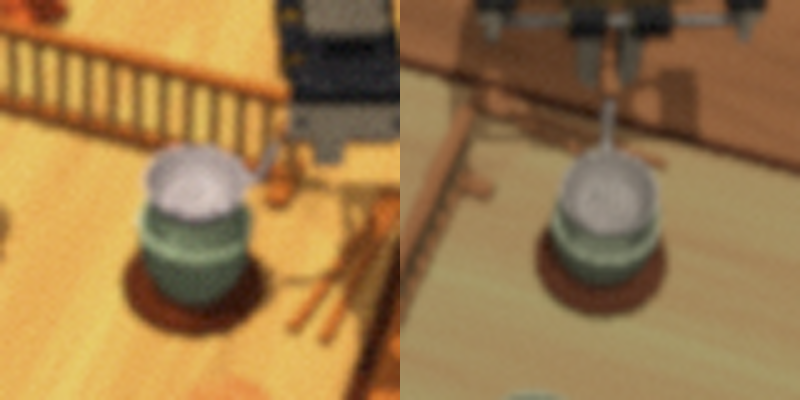

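In the side view the bowl is at about (329.2,216.6), in scene at (351.6,178.6). Predictions for a point centred on the cup were (328.7,215.4) and (351.7,177.5). So it is centred within about 2 mm, near level, with its foot 7–12 mm above the rim and nothing touching. I'm handing in.

```bash
python3 -c "
from plant import workorder
print(workorder.hand_in())"
```

```text
the job is handed in; nothing more can be done
None
```

I handed the job in with the strainer held near level, about 1 cm above the rim of the guest's cup on the round saucer and centred within about 2 mm; the hand-in returned no verdict.

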